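# Park the straight grinder on its sloped cradle and hook it to the sprung hanger

### The job

Put the straight grinder away: lay it gently on the sloped cradle, nose at the low end close up against the orange stops and wire bail upward, and let go of it. Then pull the sprung hanger hook down by its red handle, bring the claw sideways under the grinder's bail, and let it rise until it holds the bail by itself, with the grinder still lying in the cradle. Leave everything else on the bench where it is.

Things in the scene. Friction and masses are not known exactly. Their poses are not given: they have to be found in the camera images.
- grinder_center (a point): Grip centre of the loose straight grinder: grey block body with black tail and dark rubber band, 167 long x 46 wide x 48 high, about 0.9 kg, flat underside, lying on the bench right way up. Point: on the body's long axis, 24 above the underside. x: nose to tail, y: across, z: out of its top. Along x from here: body -60 to +107; aluminium nose collar (dia 30) and spindle (dia 10) to -93.
- bail (a point): Middle of the top bar of the square steel wire loop (8 dia wire) on the grinder's tail: 84 towards the tail (x) and 64 above (z) grinder_center, same axes. The bar runs along x between two legs, 26 clear between them; 36 clear between bar and grinder top; open to both sides (y).
- grinder: The same grinder; origin on its underside, 15 towards the tail from grinder_center, near its middle of mass; same axes.
- saddle: Fixed sloped seat of the blue cradle, 24 degrees, rising away from the robot. Origin: middle of the seat, 140 above the bench. x up the slope, y across, z square to the seat. Two 66 wide steel rests (x -79 to -54 and 43 to 76), room for fingers between; cheeks 54 apart (4 play each side of the grinder), flared lips to 26 high. Two orange stops at the low end, face at x -77; the nose passes between.
- rest (a point): Fixed point in the cradle where grinder_center comes when the grinder lies on the seat against the stops (nearly touching, 24 above the seat, x -17 of saddle); axes as saddle and as those of the grinder when it lies right.
- hook_handle (a point): Centre of the sprung hook's red handle, a bar 44 (x) x 22 (y) x 28 (z), 345 above the bench when up. x: away from the robot, y: along the overhead rail, z: up. 42 behind it (+x) the vertical shank (dia 10) rises to a trolley that rolls freely (1 N) along the rail, 480 above the bench: pinch across y, tool leaning back 20 to 30 degrees to the robot. Starts 110 or more to the +y side of the cradle.
- hook_mouth (a point): Point in the brass claw where the middle of the bail's bar comes when hooked: from hook_handle 42 in x, -18 in y, 32 below; same axes. The claw, an 8 dia rod, runs 36 in -y from the shank, 8 below this point, then turns up and ends 6 above this point; 27 clear between shank and tip. It enters the bail moving in -y, tip below the bar, rod above the grinder's top.
- claw: The claw at the hook's lower end; origin on the shank axis at the level of its horizontal rod; axes as hook_handle.
- hook (a joint): How far the hook is pulled down (m): 0 up, 0.15 lowest. A spring pulls it up with about 2 N at 0, 3 N at 0.1; let go, it rises by itself. About 0.065 when it holds the bail of the parked grinder.
- spray_bottle: Bystander: red bottle with white cap, dia 64, 190 high; origin at its underside.
- polish_tin: Bystander: green tin, dia 84, 100 high; origin at its underside.
- wrench: Bystander: steel wrench 180 long lying on the bench; origin at its underside.
- brush: Bystander: hand brush 190 long lying on the bench; origin at its underside.
- offcut: Bystander: wooden offcut 200 x 45 x 22 lying on the bench; origin at its underside.
- rosette: Bystander: cast metal ornament tile 110 x 110, 21 high; origin at its underside.
- solvent_jar: Bystander: amber jar with black lid, dia 70, 110 high; origin at its underside.
Mind the look-alikes: they are no part of the job. Leave any pink look-alike of the part that bears saddle alone.

How it is judged (in metres and radians):
On the way, in this order (a step that is already met when the one before it is completed fails the run):
1. the grinder lies in the cradle, let go, while the hook is still up (x of grinder_center in the frame of rest between -0.008 and 0.014 m and y of grinder_center in the frame of rest between -0.008 and 0.008 m and z of grinder_center in the frame of rest between -0.006 and 0.006 m and angle between the x axis of grinder_center and the x axis of rest, either way round below 0.09 rad and angle between the z axis of grinder_center and the z axis of rest, either way round below 0.09 rad and contact force between grinder and saddle above 1 N and contact force between the fingers and grinder below 0.2 N and linear speed of grinder below 0.02 m/s and value of joint hook below 0.03 m), for 0.2 s.
2. the hook is pulled down, the grinder still in the cradle (x of grinder_center in the frame of rest between -0.008 and 0.014 m and y of grinder_center in the frame of rest between -0.008 and 0.008 m and z of grinder_center in the frame of rest between -0.006 and 0.006 m and angle between the x axis of grinder_center and the x axis of rest, either way round below 0.09 rad and angle between the z axis of grinder_center and the z axis of rest, either way round below 0.09 rad and contact force between grinder and saddle above 1 N and value of joint hook above 0.07 m), for 0.1 s.
At the end, for the whole second after the job is handed in: Grinder at rest in the cradle, nose down: grip centre within 8 mm across, 6 mm in height, -8 to +14 mm along the slope of the rest point, within 5 degrees of it; the bail bar in the claw's mouth (14 mm across, 18 mm along), pulled with over 0.8 N, hook joint over 0.045 (x of grinder_center in the frame of rest between -0.008 and 0.014 m and y of grinder_center in the frame of rest between -0.008 and 0.008 m and z of grinder_center in the frame of rest between -0.006 and 0.006 m and angle between the x axis of grinder_center and the x axis of rest, either way round below 0.09 rad and angle between the z axis of grinder_center and the z axis of rest, either way round below 0.09 rad and contact force between grinder and saddle above 1 N and y of bail in the frame of hook_mouth between -0.014 and 0.014 m and x of bail in the frame of hook_mouth between -0.018 and 0.018 m and z of bail in the frame of hook_mouth between -0.012 and 0.014 m and contact force between claw and grinder above 0.8 N and value of joint hook above 0.045 m and linear speed of grinder below 0.02 m/s and angular speed of grinder below 0.1 rad/s); the robot touches nothing.
It fails at once if the grinder is banged into the cradle (over 90 N) (contact force between grinder and saddle above 90 N).
It fails at once if a bystander is shifted by more than 30 mm or knocked over (distance of any of spray_bottle, polish_tin, wrench, brush, offcut, rosette, solvent_jar from where it was at the start of the episode above 0.03 m or angle between any of spray_bottle, polish_tin, solvent_jar's own z axis and vertical above 0.5 rad).
It also fails if it takes over 61 s, if anything falls off the work surface, if the arm or the gripper's body presses on something with over 40 N, if the wrist force passes 120 N, or if a joint passes its speed limit or range.

### The arm

A 6-joint arm with a two-finger parallel gripper is mounted at the origin on the work surface. World frame = base frame: x ahead of the robot, y to its left, z up, the work surface at z = 0. Lengths are in mm, angles in rad, forces in N, time in s.
With the tool pointing down it reaches from about 350 to 875 mm from the base axis. Payload 4.2 kg.
Tool frame: the origin (TCP) lies between the finger pads; the fingertips stand 19 mm ahead of it and the grasp point (between the pads) is the TCP; z points along the fingers, y is the direction in which the jaws open and shut (so a half turn about z gives the same grasp; the last joint's range is limited). The gripper opens to 87 mm and grips with 3 to 60 N. Pads are 19 mm wide; open, the fingers measure 117 mm over their backs; the gripper's body (75 mm by 190 mm) begins 51 mm behind the grasp point.
Start: joints at [-0.858, 0.385, 0.008, 0, -1.194, -0.259], TCP at [274.002, -561.714, 241.55] pointing down, gripper open.
Joint ranges: [-3.14, 3.14], [-1.21, 2.06], [-1.07, 1.41], [-3.16, 2.05], [-2.99, -0.16], [-3.1, 3.1]. Speed limits (rad/s): [2.79, 2.79, 3.14, 3.14, 3.14, 3.14].

### API

Orientations are given as [roll, pitch, yaw] about the fixed x, y, z axes, in that order (R = Rz(yaw) Ry(pitch) Rx(roll)).
In Python, from station import telemetry, optics, hand_in gives the robot as it stands. The module is installed in compiled form; this text tells all that it offers.
- The arm moves only by the tool arm_command, never from a script. Its argument "commands" is a list of rows, each a list of 5 numbers: the shift along the world's x, y, z in m, then the turn about the world's z in degrees, then the opening, from -1 (shut) to 1 (fully open), so that 0 is half open. A call has 1 to 20 rows; each row is the pose to reach, as a shift and turn from the pose commanded when the call began; what a row does not reach only later rows make up. A row lasts 1/8 s, in which the tool goes at most 62.5 mm and 10.7 degrees, less where a joint would pass 70% of its speed; a pose out of reach is approached as far as the arm can. A call with a gripper value outside its range is refused whole. The fingers move at their own pace and stop on an object; "force" is the grip in N (left out, the last holds). Time passes only in rows, so rows that repeat a pose let the fingers close. It gives the time, the measured TCP pose, the force and the opening at its end, in the units of the state.
- telemetry.get_obs(): the state, without advancing time (a new reading comes with each control period).
- optics.snapshot(name): name is "side" or "top" or "wrist"; returns (picture, depth): 384x512x3 uint8, red, green, blue; 384x512 float32, mm along the optical axis (not along the pixel's ray), 0 where there is no reading.
- optics.get_calibration(name): a dict with "intrinsics" (3x3 intrinsics, pixels), "k1" (the pictures are not rectified: a ray, as slopes to the right and down, at radius r is drawn at 1 + k1 r^2 times it, then the intrinsics apply), "world_from_camera" (4x4, takes a point from camera to world coordinates); the wrist camera has in their place "T_tool_cam" (4x4, takes a point from camera to tool coordinates, whose origin is the TCP and whose axes are the flange's). Camera axes: x right, y down, z forward; pixel columns grow to the right and rows downward; lengths in mm; the calibration is good to about 2 mm. A picture is of the moment at which its call begins: read the wrist's pose just before it. get_calibration takes no time and is no camera call.
- hand_in(): hands the job in, once; it reports no verdict.
The state is a dict: "time_s": time; "joint_pos": joint angles; "joint_vel": joint speeds; "joint_efforts": joint torques, N m; "position": TCP position; "ee_rot": TCP orientation; "contact_force": force on the tool from outside, world axes, zero at the start; "torque": the same for the moment, N m; "finger_gap": finger opening in mm.
Only numpy, scipy, OpenCV 4.12 (cv2) and the standard library are available. Lean on these libraries where they do the work, as an engineer would, in place of code of your own. Each camera call takes 0.05 s, during which the arm holds its last target. There are 200 camera calls.

## Working session

There is one attempt and no reset: what is moved stays moved. The work goes in short steps, Python scripts to look and compute and a tool call to move; the robot and the scene stay as the last step left them, time stands still between calls to the robot, and variables do not carry over. Pictures are saved under pics/ and viewed, about 8 in all and at most 12, crops included, and the job is handed in when it is done.

Besides the shell and the picture viewer there is one more tool, called after ">>>" as a command line: name --pt "numbers of a row" for each row, then --argument value for the rest. arm_command: Moves the arm, as the interface text tells. Its arguments: {"type":"object","properties":{"commands":{"type":"array","items":{"type":"array","items":{"type":"number"}}},"force":{"type":"number"}},"required":["commands"]}

```bash
mkdir -p pics; cat > h.py <<'E'
import numpy as np, cv2
from station import telemetry, optics
def snap(n,tag):
    o=telemetry.get_obs(); p,d=optics.snapshot(n); c=optics.get_calibration(n)
    cv2.imwrite(f'pics/{tag}.png',p[:,:,::-1]); np.savez(f'{tag}.npz',p=p,d=d)
    return p,d,c,o
def W(c,o=None):
    if 'world_from_camera' in c: return np.array(c['world_from_camera'])
    from scipy.spatial.transform import Rotation as R
    T=np.eye(4); T[:3,:3]=R.from_euler('xyz',o['ee_rot']).as_matrix(); T[:3,3]=o['position']
    return T@np.array(c['T_tool_cam'])
def slopes(c,uv):
    K=np.array(c['intrinsics']); uv=np.asarray(uv,float).reshape(-1,2)
    q=np.c_[(uv[:,0]-K[0,2])/K[0,0],(uv[:,1]-K[1,2])/K[1,1]]; s=q.copy()
    for _ in range(20): s=q/(1+c['k1']*(s**2).sum(1,keepdims=True))
    return np.c_[s,np.ones(len(s))]
def ray(c,uv,o=None):
    T=W(c,o); return T[:3,3], slopes(c,uv)@T[:3,:3].T
def plane(c,uv,z,o=None):
    p,r=ray(c,uv,o); return p+r*((z-p[2])/r[:,2])[:,None]
def cloud(c,d,o=None):
    vv,uu=np.mgrid[:d.shape[0],:d.shape[1]]
    p,r=ray(c,np.c_[uu.ravel(),vv.ravel()],o)
    P=(p+r*d.reshape(-1,1)).reshape(d.shape+(3,)); P[d==0]=np.nan
    return P
E
python3 - <<'E'
from h import *
for n in('side','top'):
    p,d,c,o=snap(n,n+'0'); print(n,np.round(W(c),3).tolist(),c['k1'],np.array(c['intrinsics']).round(1).tolist())
print(o)
a=cv2.imread('pics/side0.png');b=cv2.imread('pics/top0.png')
cv2.imwrite('pics/both.png',np.hstack([a,b])[:, :])
print(np.round(optics.get_calibration('wrist')['T_tool_cam'],2).tolist())
E
```

```text
side [[-0.995, -0.067, 0.075, 399.159], [-0.1, 0.591, -0.8, 944.371], [0.009, -0.804, -0.595, 936.325], [0.0, 0.0, 0.0, 1.0]] -0.0909245384226184 [[396.4, 0.0, 259.7], [0.0, 396.4, 191.8], [0.0, 0.0, 1.0]]
top [[0.005, -0.992, 0.123, 307.785], [-1.0, -0.003, 0.009, -10.078], [-0.008, -0.123, -0.992, 1694.897], [0.0, 0.0, 0.0, 1.0]] -0.07311304982158842 [[368.5, 0.0, 255.8], [0.0, 368.5, 192.6], [0.0, 0.0, 1.0]]
{'time_s': 0.05, 'joint_pos': array([-8.58384213e-01,  3.85534020e-01,  6.66263444e-03, -5.07826927e-04,
       -1.19401199e+00, -2.58607055e-01]), 'joint_vel': array([ 0.00185466, -0.00106867,  0.00202622,  0.00105074, -0.00187024,
        0.00189719]), 'joint_efforts': array([-1.35911534e-03, -3.92046583e+01,  1.88164169e+01,  4.23959479e+00,
        1.37823119e-02, -4.77174865e-05]), 'position': array([ 273.77682823, -561.23130121,  240.48626429]), 'ee_rot': array([ 3.13945431e+00, -7.76157534e-05, -2.68797485e+00]), 'contact_force': array([0.62907516, 0.29188796, 0.51528844]), 'torque': array([ 0.03857355, -0.02013401,  0.03226881]), 'finger_gap': 86.98578743714208}
[[-0.0, -0.97, -0.26, 70.64], [1.0, -0.0, -0.0, -0.07], [0.0, -0.26, 0.97, -142.07], [0.0, 0.0, 0.0, 1.0]]
```

View pics/side0.png

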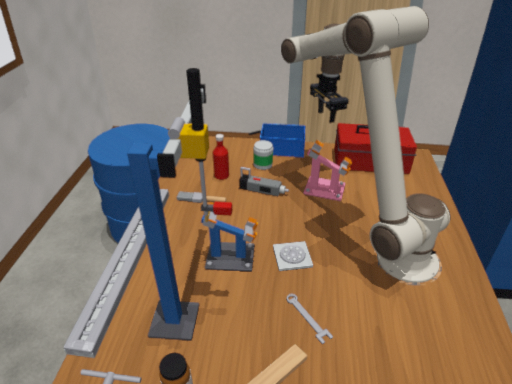

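View pics/top0.png

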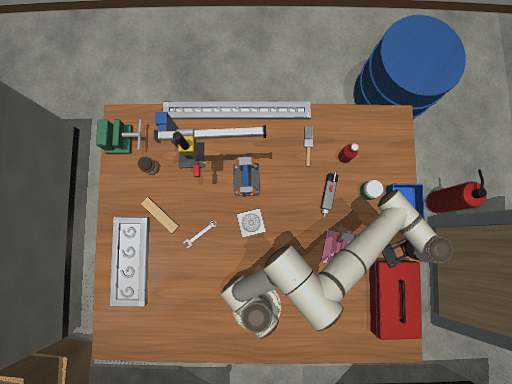

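```bash
python3 - <<'E'
from h import *
for n in('top','side'):
    z=np.load(n+'0.npz'); p,d=z['p'],z['d']; c=optics.get_calibration(n); P=cloud(c,d)
    hsv=cv2.cvtColor(p,cv2.COLOR_RGB2HSV)
    np.set_printoptions(suppress=True,precision=0,linewidth=200)
    def comp(name,m,zlo=5,amin=12):
        m=m&(P[...,2]>zlo)&(P[...,0]>200)&(P[...,0]<1000)&(abs(P[...,1])<900)
        k,l,s,ce=cv2.connectedComponentsWithStats(m.astype('uint8'))
        for i in range(1,k):
            if s[i,4]>=amin:
                q=P[l==i]; print(n,name,s[i,4],ce[i].round(0),'med',np.median(q,0),'lo',np.percentile(q,3,0),'hi',np.percentile(q,97,0))
    H,S,V=[hsv[...,i].astype(int) for i in range(3)]
    comp('red',((H<6)|(H>174))&(S>170)&(V>100))
    comp('orange',(H>8)&(H<16)&(S>200)&(V>150),40,4)
    comp('blue',(H>100)&(H<120)&(S>120)&(V>60),20)
    comp('yellow',(H>20)&(H<30)&(S>180)&(V>150),100)
    comp('tall',(P[...,2]>440)&(P[...,2]<520),100)
    m=(P[...,0]>480)&(P[...,0]<720)&(P[...,1]<-250)&(P[...,1]>-430)&(P[...,2]>15)
    comp('obj',m)
E
```

```text
top red 96 [349. 152.] med [ 678. -399.  129.] lo [ 663. -431.  113.] hi [ 710. -383.  144.]
top red 59 [196. 170.] med [556. 223. 358.] lo [538. 215. 339.] hi [575. 232. 363.]
top red 14 [330. 188.] med [ 533. -332.   49.] lo [ 520. -338.   45.] hi [ 545. -326.   58.]
top red 24 [383. 263.] med [ 205. -530.  139.] lo [ 200. -546.  135.] hi [ 209. -515.  143.]
top red 47 [407. 263.] med [ 204. -635.  138.] lo [ 200. -681.  132.] hi [ 208. -595.  145.]
top orange 6 [237. 163.] med [618.  82. 182.] lo [611.  82. 180.] hi [627.  86. 185.]
top orange 5 [238. 191.] med [507.  80. 132.] lo [500.  79. 125.] hi [515.  80. 141.]
top blue 181 [161. 120.] med [686. 310. 551.] lo [656. 292. 537.] hi [712. 328. 555.]
top blue 105 [245. 175.] med [579.  50. 129.] lo [537.  39. 100.] hi [617.  59. 148.]
top blue 271 [413. 195.] med [ 512. -735.   63.] lo [ 414. -740.   27.] hi [ 547. -600.   94.]
top tall 73 [171. 125.] med [689. 290. 489.] lo [669. 288. 448.] hi [711. 296. 519.]
top tall 16 [252. 136.] med [642.  12. 515.] lo [641.  -8. 509.] hi [644.  35. 518.]
top tall 13 [230. 137.] med [639.  
[... 1438 characters left out ...]
d [ 416. -408.  508.] lo [ 350. -461.  490.] hi [ 456. -393.  519.]
side tall 292 [332.  61.] med [ 273. -525.  466.] lo [ 235. -552.  442.] hi [ 312. -516.  491.]
side tall 23 [205. 100.] med [638. -21. 511.] lo [637. -30. 502.] hi [641.  -3. 518.]
side tall 138 [369. 116.] med [206. -10. 498.] lo [200. -28. 458.] hi [217.  -1. 519.]
side tall 357 [195. 156.] med [599. 250. 507.] lo [580. 221. 447.] hi [628. 284. 519.]
side tall 956 [149. 181.] med [681. 330. 487.] lo [625. 300. 443.] hi [710. 333. 518.]
side obj 541 [220. 158.] med [ 685. -389.   99.] lo [ 659. -413.   22.] hi [ 715. -377.  191.]
side obj 453 [253. 181.] med [ 548. -320.   48.] lo [ 484. -351.   17.] hi [ 599. -299.   92.]
```

>>> arm_command --pt "0.03 0.03 0.09 -10 1" --pt "0.08 0.08 0.09 -20 1" --pt "0.12 0.12 0.09 -30 1" --pt "0.16 0.16 0.09 -36 1" --pt "0.2 0.2 0.09 -36 1" --pt "0.23 0.23 0.09 -36 1" --pt "0.23 0.23 0.09 -36 1" --pt "0.23 0.23 0.09 -36 1" --force 20

```text
time_s: 1.1
position: [503.8, -331.6, 331.1]
ee_rot: [3.141, -0.001, 2.967]
contact_force: [0.5, -0.7, -0.4]
finger_gap: 86.8
```

```bash
python3 - <<'E'
from h import *
p,d,c,o=snap('wrist','w1'); print(o['position'],o['ee_rot'],o['contact_force'])
P=cloud(c,d,o)
np.set_printoptions(suppress=True,precision=1,linewidth=200)
m=(P[...,2]>12)&(P[...,2]<110)&(P[...,0]>400)&(P[...,0]<700)&(P[...,1]>-430)&(P[...,1]<-250)
q=P[m]; print(len(q))
for a,b in((12,35),(35,44),(44,52),(52,70),(70,85),(85,110)):
    s=q[(q[:,2]>a)&(q[:,2]<=b)]
    if len(s)>10: print(a,b,len(s),np.median(s,0),np.percentile(s,2,0),np.percentile(s,98,0))
# floor check and camera noise
f=P[(abs(P[...,2])<8)]; print('floor',np.median(f,0))
t=q[(q[:,2]>42)&(q[:,2]<54)]
r=cv2.minAreaRect(t[:,:2].astype('float32')); print(r)
# tool extents
for n in('side','top'):
    z=np.load(n+'0.npz'); Q=cloud(optics.get_calibration(n),z['d']).reshape(-1,3)-[274,-562,241]
    for a in range(0,420,40):
        s=Q[(Q[:,2]>a)&(Q[:,2]<a+40)&(np.hypot(Q[:,0],Q[:,1])<140)]
        if len(s)>5: print(n,a,len(s),s.min(0),s.max(0))
E
```

```text
[ 503.82677507 -331.56954188  331.05962707] [ 3.14143825e+00 -1.18119808e-03  2.96749932e+00] [ 0.53044178 -0.71352563 -0.41834583]
4909
12 35 209 [ 425.1 -306.    29.1] [ 408.3 -324.2   24.3] [ 441.4 -295.5   34.9]
35 44 438 [ 457.4 -313.4   41.1] [ 423.5 -368.4   35.5] [ 596.9 -292.4   43.9]
44 52 3347 [ 513.  -327.9   46.9] [ 443.8 -361.5   44.5] [ 596.2 -298.4   49.6]
52 70 98 [ 670.7 -381.2   64. ] [ 559.6 -429.1   53.3] [ 688.9 -335.5   69.9]
70 85 233 [ 661.7 -394.1   78.1] [ 560.  -427.5   70.4] [ 690.5 -336.7   84.8]
85 110 584 [ 660.1 -388.4   92.5] [ 561.8 -426.9   85.9] [ 686.3 -337.6  109.4]
floor [ 443.4 -298.3   -1. ]
((567.6017456054688, -339.9918212890625), (46.75178146362305, 262.1087341308594), 78.01090240478516)
side 0 95 [-38.  -54.7   0.7] [33. 61. 38.]
side 40 243 [-72.1 -70.5  40.1] [ 68.9 101.8  80. ]
side 80 379 [-71.4 -79.6  80. ] [ 70.  102.5 119.6]
side 120 163 [-37.3 -39.2 120.1] [ 47.5  44.  159.9]
side 160 181 [-40.2   1.8 160. ] [ 37.4  48.6 200. ]
side 200 231 [-42.1   4.4 200.1] [ 40.4  48.8 240. ]
side 240 67 [-43.1  19.1 240.4] [ 87.  107.1 258.2]
side 320 51 [-14.5 -14.4 326.7] [ 99.6  75.6 350.8]
top 40 89 [-58.1  -5.2  43. ] [34.6 85.9 80. ]
top 80 281 [-71.5   7.   80.3] [ 23.6  99.4 118.1]
top 120 37 [-32.1  18.7 141.4] [ 31.   38.7 159.9]
top 160 51 [-38.1   9.8 160. ] [ 20.9  41.  199.7]
top 200 52 [-37.8  16.  200.3] [ 17.6  43.6 239.4]
top 240 78 [-44.1  -6.2 240.2] [ 50.5 100.4 279.8]
top 280 425 [-41.4  -7.5 281.2] [125.  110.4 320. ]
top 320 1106 [-41.8 -40.8 320. ] [117.9 125.5 354.3]
```

View pics/w1.png

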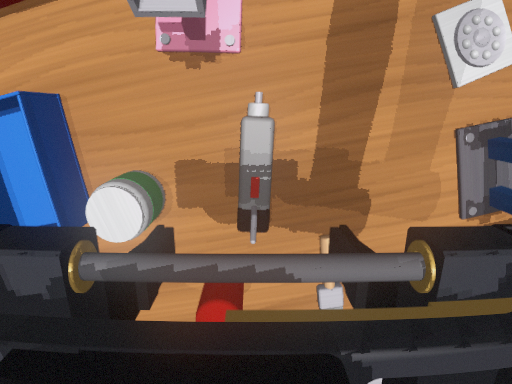

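```bash
python3 - <<'E'
from h import *
np.set_printoptions(suppress=True,precision=1,linewidth=200)
c=optics.get_calibration('wrist'); z=np.load('w1.npz')
o=dict(position=np.array([503.83,-331.57,331.06]),ee_rot=[3.14144,-.00118,2.9675])
P=cloud(c,z['d'],o)
q=P.reshape(-1,3); q=q[(abs(q[:,0]-510)<120)&(abs(q[:,1]+330)<60)]
t=q[(q[:,2]>42)&(q[:,2]<53)&(q[:,0]<607)]
r=cv2.minAreaRect(t[:,:2].astype('float32')); print('top rect',r)
# centreline: bin in x, mid of extremes
xs=np.arange(455,590,8); mid=[];w=[]
for x in xs:
    s=t[abs(t[:,0]-x)<4][:,1]; a,b=np.percentile(s,[1,99]); mid.append((a+b)/2); w.append(b-a)
k=np.polyfit(xs,mid,1); print('slope deg',np.degrees(np.arctan(k[0])),k, np.array(w))
u=np.array([np.cos(np.arctan(k[0])),np.sin(np.arctan(k[0]))])
s=t[:,:2]@u; print('along body',np.percentile(s,[.3,1,50,99,99.7]),'u',u)
b=q[(q[:,2]>70)&(q[:,2]<110)&(q[:,0]<620)]; print('bail',len(b),np.median(b,0),b.min(0),b.max(0), 'along',(b[:,:2]@u).min(),(b[:,:2]@u).max())
n=q[(q[:,2]>16)&(q[:,2]<36)&(q[:,0]<450)]; print('nose',len(n),n.min(0),n.max(0),(n[:,:2]@u).min())
# nose/tail end pixel rows on colours, project
pts=np.array([[243,117],[272,117],[259,93]]); print(plane(c,pts[:2],48,o),plane(c,pts[2:],24,o))
np_=plane(c,[[259,98]],24,o)
E
```

```text
top rect ((519.9418334960938, -329.4719543457031), (46.7598762512207, 164.38516235351562), 77.65911102294922)
slope deg -12.470895826636948 [  -0.2 -214.4] [44.2 44.4 44.6 43.4 44.9 45.1 43.8 44.2 45.4 44.3 44.8 45.2 43.7 44.8 45.3 47.2 47.8]
along body [497.6 498.7 571.3 658.2 660.3] u [ 1.  -0.2]
bail 199 [ 576.4 -342.2   90.1] [ 559.5 -350.    70.1] [ 599.3 -335.5   92.8] along 619.3159092409645 659.8006898343997
nose 237 [ 407.2 -324.4   23.1] [ 441.7 -294.7   36. ] 463.6799735552244
[[ 437.2 -331.2   48. ]
 [ 443.8 -293.3   48. ]] [[ 409.1 -304.3   24. ]]
```

>>> arm_command --pt "0.0 0.04 0.04 5 1" --pt "0.0 0.1 0.08 10 1" --pt "0.0 0.16 0.119 10 1" --pt "0.01 0.22 0.119 10 1" --pt "0.02 0.28 0.119 10 1" --pt "0.026 0.34 0.119 10 1" --pt "0.026 0.4 0.119 10 1" --pt "0.026 0.432 0.119 10 1" --pt "0.026 0.432 0.119 10 1" --pt "0.026 0.432 0.119 10 1"

```text
time_s: 2.4
position: [530.0, 98.9, 450.7]
ee_rot: [-3.141, 0.0, 3.14]
contact_force: [0.6, 0.4, 0.5]
finger_gap: 86.9
```

```bash
python3 - <<'E'
from h import *
p,d,c,o=snap('wrist','w2'); print(repr(o['position']),repr(o['ee_rot']),np.array(c['intrinsics'])[0])
np.savez('o2.npz',position=o['position'],ee_rot=o['ee_rot'])
P=cloud(c,d,o)
np.set_printoptions(suppress=True,precision=1,linewidth=200)
for uv in [(u,v) for v in range(20,380,40) for u in range(40,500,60)]: 
    print(uv,P[uv[1],uv[0]].round(0),end=' ')
E
```

```text
array([529.95489078,  98.89856185, 450.74172822]) array([-3.14128923e+00,  1.24226913e-04,  3.14003216e+00]) [312.05999005   0.         251.38024184]
(40, 20) [ 283. -289.    0.] (100, 20) [ 291. -173.   -1.] (160, 20) [295. -63.  -1.] (220, 20) [298.  44.  -2.] (280, 20) [299. 149.  -0.] (340, 20) [297. 255.   0.] (400, 20) [293. 365.   0.] (460, 20) [284. 483.  -2.] (40, 60) [ 354. -296.   -0.] (100, 60) [ 360. -179.   -2.] (160, 60) [364. -66.  -1.] (220, 60) [368.  44.  15.] (280, 60) [366. 150.  -1.] (340, 60) [365. 259.  -1.] (400, 60) [364. 363.  16.] (460, 60) [356. 488.   0.] (40, 100) [ 427. -307.   -2.] (100, 100) [ 432. -184.   -0.] (160, 100) [434. -70.  -1.] (220, 100) [436.  41.  -1.] (280, 100) [436. 151.  -0.] (340, 100) [435. 263.  -4.] (400, 100) [433. 376.  -0.] (460, 100) [430. 482.  23.] (40, 140) [ 502. -303.   20.] (100, 140) [ 506. -192.   -0.] (160, 140) [508. -75.  -0.] (220, 140) [508.  40.   9.] (280, 140) [509. 152.  -0.] (340, 140) [509. 266.   0.] (400, 140) [507. 384.  -1.] (460, 140) [505. 508.  -0.] (40, 180) [ 580. -318.   17.] (100, 180) [ 585. -2
[... 379 characters left out ...]
 (460, 220) [640. 473.  86.] (40, 260) [495.  45. 523.] (100, 260) [498.  57. 517.] (160, 260) [498.  74. 517.] (220, 260) [498.  90. 516.] (280, 260) [498. 107. 517.] (340, 260) [497. 122. 518.] (400, 260) [497. 139. 518.] (460, 260) [495. 152. 524.] (40, 300) [506.  43. 525.] (100, 300) [516.  50. 508.] (160, 300) [ 857. -105.   -3.] (220, 300) [854.  29.  -1.] (280, 300) [854. 160.  -0.] (340, 300) [857. 294.  -2.] (400, 300) [516. 146. 508.] (460, 300) [506. 154. 524.] (40, 340) [504.  54. 541.] (100, 340) [504.  67. 540.] (160, 340) [504.  80. 540.] (220, 340) [503.  93. 541.] (280, 340) [505. 105. 539.] (340, 340) [504. 117. 540.] (400, 340) [504. 130. 541.] (460, 340) [505. 143. 541.]
```

View pics/w2.png

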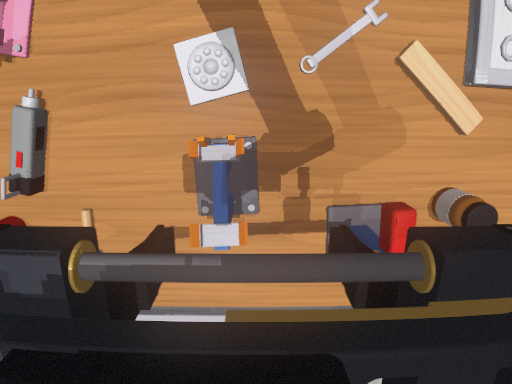

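```bash
python3 - <<'E'
from h import *
np.set_printoptions(suppress=True,precision=1,linewidth=200)
z=np.load('w2.npz'); o=dict(np.load('o2.npz')); c=optics.get_calibration('wrist'); p,d=z['p'],z['d']; P=cloud(c,d,o)
hsv=cv2.cvtColor(p,cv2.COLOR_RGB2HSV); H,S,V=[hsv[...,i].astype(int) for i in range(3)]
roi=np.zeros(d.shape,bool); roi[128:256,185:262]=1
st=roi&(S<60)&(V>140)&(P[...,2]>90)
orr=roi&(H>7)&(H<20)&(S>190)&(V>120)&(P[...,2]>80)
for nm,m in(('steel',st),('orange',orr)):
    k,l,s,ce=cv2.connectedComponentsWithStats(m.astype('uint8'))
    for i in range(1,k):
        if s[i,4]>=8:
            q=P[l==i]; print(nm,s[i],ce[i],'med',np.median(q,0),'lo',np.percentile(q,2,0),'hi',np.percentile(q,98,0))
            if nm=='steel':
                A=np.c_[q[:,:2]-q[:,:2].mean(0),np.ones(len(q))]; f=np.linalg.lstsq(A,q[:,2],rcond=None)[0]; print('  plane',np.degrees(np.arctan(f[:2])),f[2],q.mean(0), cv2.minAreaRect(q[:,:2].astype('float32')))
hm=((H<6)|(H>174))&(S>170)&(V>80)&(P[...,2]>300); hm[:, :350]=0
q=P[hm]; print('handle',len(q),np.median(q,0),q.min(0),q.max(0))
t=q[q[:,2]>353]; print(cv2.minAreaRect(t[:,:2].astype('float32')),np.median(t[:,2]))
# base plate rect (dark) z~9
b=roi&(P[...,2]>5)&(P[...,2]<16); b[:,:]|=0; q=P[b]; print('plate',cv2.minAreaRect(q[:,:2].astype('float32')))
# side: trolley & shank
z=np.load('side0.npz'); Q=cloud(optics.get_calibration('side'),z['d']); hs=cv2.cvtColor(z['p'],cv2.COLOR_RGB2HSV).astype(int)
y=(hs[...,0]>18)&(hs[...,0]<32)&(hs[...,1]>150)&(hs[...,2]>80)&(Q[...,2]>300); q=Q[y]; print('trolley',len(q),np.percentile(q,[1,50,99],axis=0))
s=Q.reshape(-1,3); 
for a in range(300,700,30):
    g=s[(s[:,2]>a)&(s[:,2]<a+30)&(abs(s[:,0]-595)<70)&(abs(s[:,1]-230)<60)]
    if len(g): print(a,len(g),np.percentile(g,2,0),np.percentile(g,98,0))
E
```

```text
steel [201 143  35  18 502] [217.6 152.2] med [517.8  45.9 112. ] lo [507.4  22.  106.4] hi [529.3  74.2 124.3]
  plane [21.5  4.2] 112.27981669465836 [518.   46.6 112.3] ((517.7418212890625, 47.73973083496094), (23.89656639099121, 55.28306579589844), 5.459296703338623)
steel [198 144   1  14  14] [198.  150.5] med [513.6  18.9 127.2] lo [504.5  18.5 122.9] hi [522.4  19.3 131.3]
  plane [14.2 80.5] 126.93746864232006 [513.5  18.9 126.9] ((513.499267578125, 18.88706398010254), (18.776914596557617, 0.5625708103179932), 1.672531247138977)
steel [202 223  37  24 819] [220.1 234.8] med [633.6  52.  163.4] lo [618.7  25.4 156.7] hi [648.1  79.1 171.5]
  plane [21.7  3.3] 163.58634772411037 [633.4  52.1 163.6] ((631.871337890625, 52.47623062133789), (33.90386962890625, 55.564659118652344), 3.1238324642181396)
steel [200 232   1  15  15] [200. 239.] med [633.7  24.9 179. ] lo [624.9  24.7 175.3] hi [642.4  25.3 184.1]
  plane [17.1 81. ] 179.65292076742497 [633.4  25.  179.7] ((633.7978515625, 25.046411514282227), (18.422245025634766, 0.5125412344932556), 0.9678778052330017)
orange [228 135
[... 384 characters left out ...]
133.3] lo [500.4   7.1 124.8] hi [520.6  17.8 140.7]
orange [239 222   9  22 124] [243.2 232.7] med [621.9  88.2 184.9] lo [607.6  80.8 176. ] hi [635.   92.3 193.2]
orange [190 224   9  23 201] [193.9 234.9] med [625.3  17.7 184.2] lo [610.6  12.  174.6] hi [638.9  22.6 192.8]
handle 1415 [548.1 217.2 356.6] [492.8 139.8 333.6] [575.7 233.3 514.6]
((523.1210327148438, 193.43914794921875), (113.3301010131836, 38.634422302246094), 44.797603607177734) 357.53307112863075Traceback (most recent call last):
  File "<stdin>", line 19, in <module>
numpy._core._exceptions._UFuncOutputCastingError: Cannot cast ufunc 'bitwise_or' output from dtype('int64') to dtype('bool') with casting rule 'same_kind'
```

>>> arm_command --pt "0.0 -0.06 0.0 -6 1" --pt "-0.01 -0.12 0.0 -12.3 1" --pt "-0.02 -0.18 -0.03 -12.3 1" --pt "-0.03 -0.24 -0.06 -12.3 1" --pt "-0.04 -0.3 -0.09 -12.3 1" --pt "-0.046 -0.35 -0.13 -12.3 1" --pt "-0.046 -0.39 -0.17 -12.3 1" --pt "-0.046 -0.42 -0.21 -12.3 1" --pt "-0.046 -0.42 -0.26 -12.3 1" --pt "-0.046 -0.42 -0.31 -12.3 1" --pt "-0.046 -0.42 -0.32 -12.3 1" --pt "-0.046 -0.42 -0.32 -12.3 1"

```text
time_s: 3.95
position: [484.1, -320.8, 131.5]
ee_rot: [-3.141, 0.001, 2.926]
contact_force: [0.6, 1.3, 1.3]
finger_gap: 87.2
```

```bash
python3 - <<'E'
from h import *
np.set_printoptions(suppress=True,precision=1,linewidth=200)
o=telemetry.get_obs(); print(o['position'],np.degrees(o['ee_rot']))
z=np.load('w2.npz'); o=dict(np.load('o2.npz')); c=optics.get_calibration('wrist'); p,d=z['p'],z['d']; P=cloud(c,d,o)
hsv=cv2.cvtColor(p,cv2.COLOR_RGB2HSV); H,S,V=[hsv[...,i].astype(int) for i in range(3)]
hm=((H<6)|(H>174))&(S>170)&(V>80)&(P[...,2]>300)&(P[...,2]<370); hm[:, :350]=0
q=P[hm]; print('handle',len(q),np.median(q,0),q.min(0),q.max(0))
t=q[q[:,2]>353]; print(cv2.minAreaRect(t[:,:2].astype('float32')),np.median(t[:,2]))
z=np.load('side0.npz'); Q=cloud(optics.get_calibration('side'),z['d'])
s=Q.reshape(-1,3)
for a in range(300,720,30):
    g=s[(s[:,2]>a)&(s[:,2]<a+30)&(abs(s[:,0]-585)<70)&(abs(s[:,1]-230)<60)]
    if len(g): print(a,len(g),np.percentile(g,2,0),np.percentile(g,98,0))
# placement geometry: pivot on upper rest edge
g,gz=-15,6; a=np.radians(24)
R=lambda t:np.array([[np.cos(t),-np.sin(t)],[np.sin(t),np.cos(t)]])
rest=np.array([-17,24.])  # saddle frame
for th in range(24,-1,-4):
    rel=R(np.radians(th-24))  # grinder axes in saddle frame
    # TCP world-vertical line through final TCP; find height h so underside passes over edge (76,0)
    tcp0=rest+np.array([g,gz]); up=R(-a)@np.array([0,1.])
    best=None
    for h in np.arange(-5,80,.25):
        tc=tcp0+up*h; cen=tc-rel@np.array([g,gz]); e=rel.T@(np.array([76,0])-cen)
        if e[1]<=-24 : best=h;break
    cen=tc
    cen=tc-rel@np.array([g,gz])
    print(th,best,'nose low',cen+rel@np.array([-60,-24]),'nose hi',cen+rel@[-60,24],'contact',e)
E
```

```text
[ 484.1 -320.8  131.5] [-180.     0.   167.7]
handle 1401 [548.3 217.3 356.6] [533.5 211.8 333.7] [575.7 233.4 359.8]
((552.8731079101562, 222.90394592285156), (38.09580612182617, 21.116670608520508), 0.8969491720199585) 357.5296383761703
300 39 [592.9 197.5 305.3] [600.5 231.7 329.3]
330 303 [533.7 217.1 333.4] [605.3 237.5 359.9]
360 95 [539.5 217.6 360.3] [601.2 235.6 388.5]
390 47 [592.7 225.4 390.6] [601.5 233.8 417.5]
420 49 [592.2 226.9 420.7] [601.9 232.9 447.7]
450 50 [592.5 224.9 450.2] [601.8 232.7 475.9]
480 158 [580.  217.3 483. ] [630.4 253.9 509.8]
510 406 [580.  211.  510.8] [627.9 285.1 539.5]
540 793 [580.7 204.5 540.8] [649.3 285.1 568. ]
570 162 [583.2 227.3 570.4] [606.6 241.1 599. ]
600 190 [583.4 226.7 600.3] [606.7 240.9 629.3]
630 196 [583.6 225.5 631. ] [606.9 240.5 659.2]
660 184 [583.9 220.4 660.4] [607.5 241.5 680.9]
24 0.0 nose low [-77.   0.] nose hi [-77.  48.] contact [ 93. -24.]
20 8.25 nose low [-75.6  10.7] nose hi [-72.3  58.6] contact [ 92.  -24.1]
16 16.0 nose low [-74.2  21.2] nose hi [-67.5  68.7] contact [ 91.7 -24.1]
12 23.75 nose low [-72.6  31.7] nose hi [-62.6  78.7] contact [ 91.9 -24.1]
8 31.25 nose low [-70.8  42.1] nose hi [-57.6  88.3] contact [ 92.7 -24. ]
4 39.0 nose low [-68.7  52.8] nose hi [-52.3  97.9] contact [ 94.  -24.2]
0 46.75 nose low [-66.3  63.6] nose hi [-46.8 107.5] contact [ 95.9 -24.2]
```

>>> arm_command --pt "0 0 -0.04 0 1" --pt "0 0 -0.08 0 1" --pt "0 0 -0.1 0 1" --pt "0 0 -0.101 0 1" --pt "0 0 -0.101 0 0" --pt "0 0 -0.101 0 -0.5" --pt "0 0 -0.101 0 -0.5" --pt "0 0 -0.101 0 -0.5" --pt "0 0 -0.101 0 -0.5" --force 60

```text
time_s: 5.08
position: [484.0, -320.1, 29.8]
ee_rot: [-3.141, 0.0, 2.927]
contact_force: [-0.1, -2.2, 0.1]
finger_gap: 45.5
```

>>> arm_command --pt "0 0 0.01 0 -0.5" --pt "0 0 0.03 0 -0.5" --pt "0 0 0.06 0 -0.5" --pt "0 0 0.11 0 -0.5" --pt "0 0 0.17 0 -0.5" --pt "0 0 0.23 0 -0.5" --pt "0 0 0.25 0 -0.5" --pt "0 0 0.25 0 -0.5"

```text
time_s: 6.08
position: [483.5, -319.0, 279.8]
ee_rot: [3.14, 0.0, 2.927]
contact_force: [-0.0, 0.5, -7.5]
finger_gap: 45.0
```

```bash
python3 - <<'E'
from h import *
np.set_printoptions(suppress=True,precision=1,linewidth=200)
p,d,c,o=snap('side','s3'); P=cloud(c,d); print(o['position'],np.degrees(o['ee_rot']),o['contact_force'],o['torque'],o['finger_gap'])
cv2.imwrite('pics/s3c.png',cv2.resize(p[60:200,190:340,::-1],None,fx=4,fy=4))
pw,dw,cw,ow=snap('wrist','w3'); Q=cloud(cw,dw,ow)
t=o['position']; u=np.array([np.cos(np.radians(-12.3)),np.sin(np.radians(-12.3))])
for nm,X in(('side',P),('wrist',Q)):
    q=X.reshape(-1,3)-t; s=q[:,:2]@u; w=q[:,:2]@[-u[1],u[0]]
    for a in range(-90,150,10):
        m=(s>a)&(s<a+10)&(abs(w)<22)&(q[:,2]>-80)&(q[:,2]<45)
        if m.sum()>3: print(nm,a,m.sum(),np.percentile(q[m,2],[2,50,98]))
E
```

```text
[ 483.5 -319.   279.8] [179.9   0.  167.7] [-0.   0.5 -7.5] [0.  0.2 0. ] 44.996085812284896
side -80 8 [-6.  -1.8  1. ]
side -70 21 [-14.4   0.4  12.8]
side -60 25 [-13.    3.1  12.8]
side -50 41 [-22.4   6.9  20.7]
side -40 29 [-21.3  16.3  20.9]
side -30 29 [-23.3   9.1  22.2]
side -20 21 [-25.9   2.5  18.6]
side 10 14 [-25.   -3.   17.5]
side 20 12 [-22.4  -5.   13.9]
side 30 20 [-24.9   2.9  17.9]
side 40 22 [-23.5  -4.2  16.4]
side 50 9 [-23.2  -2.8   7.6]
side 60 30 [-20.8   2.2  19.2]
side 70 41 [-24.3  12.5  39.6]
side 80 28 [-21.3  17.5  40. ]
side 90 30 [-20.1  16.6  21. ]
side 100 32 [-25.2  10.5  19.9]
side 110 37 [-20.9  18.3  41.8]
wrist -80 444 [-7.  -4.3 -2.5]
wrist -70 991 [-10.1   1.1   6.7]
wrist -60 1426 [-4.3  4.4  7. ]
wrist -50 2564 [-14.5  10.7  15.2]
wrist -40 2351 [12.2 15.  16.4]
wrist -30 2182 [12.3 15.  16.3]
wrist -20 1687 [12.  14.9 16.2]
wrist 0 1307 [12.3 14.8 15.9]
wrist 10 1178 [11.1 14.6 15.8]
```

View pics/s3c.png

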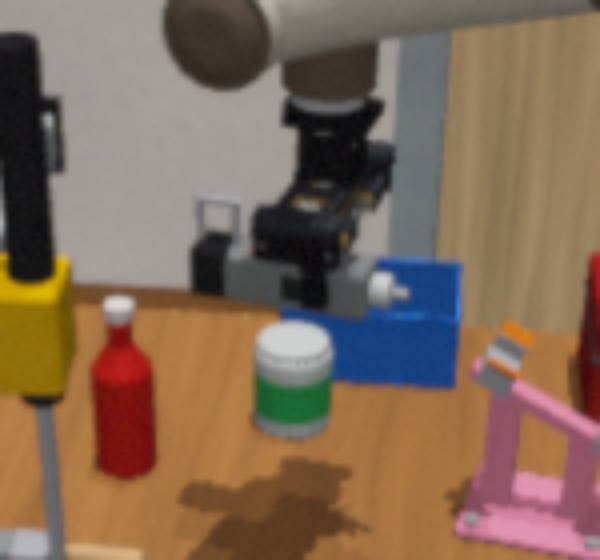

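>>> arm_command --pt "0.0 0.04 0.0 5 -0.5" --pt "0.01 0.1 0.0 10 -0.5" --pt "0.02 0.16 0.0 14.9 -0.5" --pt "0.035 0.22 0.0 14.9 -0.5" --pt "0.045 0.28 0.0 14.9 -0.5" --pt "0.055 0.33 0.0 14.9 -0.5" --pt "0.0565 0.36 0.0 14.9 -0.5" --pt "0.0565 0.368 -0.02 14.9 -0.5" --pt "0.0565 0.368 -0.045 14.9 -0.5" --pt "0.0565 0.368 -0.045 14.9 -0.5" --pt "0.0565 0.368 -0.045 14.9 -0.5"

```text
time_s: 7.55
position: [540.7, 48.1, 234.3]
ee_rot: [-3.141, -0.001, -3.096]
contact_force: [1.4, -0.6, -6.8]
finger_gap: 45.9
```

```bash
python3 - <<'E'
from h import *
np.set_printoptions(suppress=True,precision=1,linewidth=200)
o=telemetry.get_obs(); print(o['position'],np.degrees(o['ee_rot']),o['contact_force'],o['torque'])
p,d,c,o=snap('wrist','w4'); Q=cloud(c,d,o)
p2,d2,c2,o2=snap('side','s4')
v=np.hstack([cv2.resize(p[100:260,140:340],(400,320)),cv2.resize(p2[130:270,170:345],(400,320))]); cv2.imwrite('pics/v4.png',v[:,:,::-1])
hsv=cv2.cvtColor(p,cv2.COLOR_RGB2HSV); H,S,V=[hsv[...,i].astype(int) for i in range(3)]
m=(H>7)&(H<20)&(S>190)&(V>120)&(Q[...,2]>80)&(Q[...,2]<220)
k,l,s,ce=cv2.connectedComponentsWithStats(m.astype('uint8'))
for i in range(1,k):
    if s[i,4]>=8: print(ce[i],s[i,4],np.median(Q[l==i],0))
t=o['position']; q=Q.reshape(-1,3)-t
for a in(-75,-65,-55,-40,-30):
    s=q[(abs(q[:,0]-a)<4)&(abs(q[:,1])<40)&(q[:,2]>-15)&(q[:,2]<25)]
    if len(s)>5: print(a,'y mid',np.percentile(s[:,1],[1,99]).mean(),np.median(s,0))
E
```

```text
[540.7  48.1 234.3] [-180.    -0.  -177.4] [ 1.4 -0.6 -6.8] [-0.   0.1 -0. ]
[301.1 308.6] 10 [606.1  87.2 180.1]
-75 y mid -2.889204624096225 [-74.6  -2.7  -2.2]
-65 y mid -1.9410743417352148 [-63.2  -2.2  -0.2]
-55 y mid -2.039621438711917 [-55.1  -2.3   6.5]
-40 y mid -1.3165024336513795 [-40.3  -2.1  16.1]
-30 y mid -1.1959897469052638 [-30.1  -1.2  17.1]
```

View pics/v4.png

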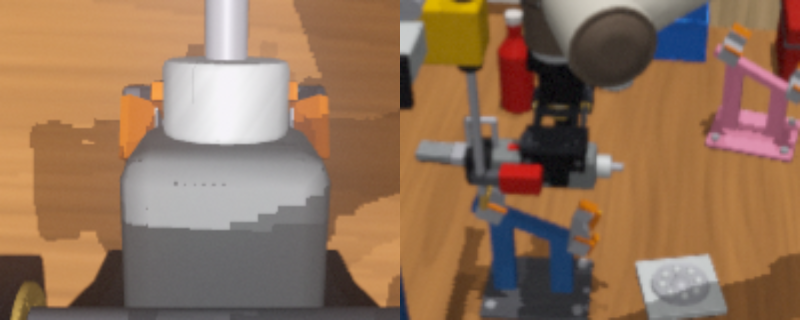

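>>> arm_command --pt "0 0.0003 -0.01 0 -0.5" --pt "0 0.0003 -0.02 0 -0.5" --pt "0 0.0003 -0.026 0 -0.5" --pt "0 0.0003 -0.03 0 -0.5" --pt "0 0.0003 -0.032 0 -0.5" --pt "0 0.0003 -0.034 0 -0.5" --pt "0 0.0003 -0.036 0 -0.5"

```text
time_s: 8.52
position: [540.7, 48.5, 199.6]
ee_rot: [-3.141, 0.001, -3.096]
contact_force: [-4.4, -0.0, 0.2]
finger_gap: 45.8
```

>>> arm_command --pt "0 0 -0.001 0 -0.5" --pt "0 0 -0.003 0 -0.5" --pt "0 0 -0.005 0 -0.5" --pt "0 0 -0.007 0 -0.5" --pt "0 0 -0.009 0 -0.5" --pt "0 0 -0.011 0 -0.5" --pt "0 0 -0.013 0 -0.5" --force 30

```text
time_s: 9.4
position: [540.3, 48.6, 185.3]
ee_rot: [-3.141, -0.001, -3.096]
contact_force: [-4.4, -1.0, -2.4]
finger_gap: 46.2
```

```bash
cat > tilt.py <<'E'
from h import *
import sys
np.set_printoptions(suppress=True,precision=1,linewidth=200)
p,d,c,o=snap('wrist',sys.argv[1]); Q=cloud(c,d,o); t=o['position']; q=Q.reshape(-1,3)-t
print(t,o['contact_force'],o['torque'],o['finger_gap'])
xs=[];zs=[]
for a in range(-90,0,6):
    s=q[(abs(q[:,0]-a)<3)&(abs(q[:,1])<12)&(q[:,2]>-60)&(q[:,2]<30)]
    if len(s)>8: print(a,np.median(s[:,2]).round(1),end='; ')
E
python3 tilt.py w5
```

```text
[540.3  48.6 185.3] [-4.4 -1.  -2.4] [-0.4  1.  -0.1] 46.20963457028854
-78 -13.8; -72 -13.1; -66 -10.6; -60 -1.9; -54 -1.1; -48 3.5; -42 11.0; -36 12.2; -30 12.9; -24 13.8; -18 14.7; -12 15.4;
```

>>> arm_command --pt "0 0 -0.002 0 -0.5" --pt "0 0 -0.004 0 -0.5" --pt "0 0 -0.006 0 -0.5" --pt "0 0 -0.008 0 -0.5" --pt "0 0 -0.01 0 -0.5" --pt "0 0 -0.012 0 -0.5" --pt "0 0 -0.014 0 -0.5" --pt "0 0 -0.016 0 -0.5" --pt "0 0 -0.018 0 -0.5" --pt "0 0 -0.02 0 -0.5"

```text
time_s: 10.7
position: [541.0, 48.7, 165.6]
ee_rot: [3.141, 0.001, -3.096]
contact_force: [-3.5, -1.7, -1.0]
finger_gap: 45.9
```

```bash
python3 tilt.py w6; python3 - <<'E'
from h import *
p2,d2,c2,o2=snap('side','s6')
a=np.load('w6.npz')['p']
v=np.hstack([cv2.resize(a[80:260,140:365],(400,320)),cv2.resize(p2[150:275,180:336],(400,320))]); cv2.imwrite('pics/v6.png',v[:,:,::-1])
E
```

```text
[541.   48.7 165.6] [-3.5 -1.7 -1. ] [-0.5  0.5 -0.1] 45.90435578702625
-78 -28.0; -72 -27.3; -66 -24.3; -60 -13.3; -54 -11.3; -48 -0.2; -42 3.9; -36 6.0; -30 8.0; -24 10.1; -18 12.2; -12 14.0;
```

View pics/v6.png

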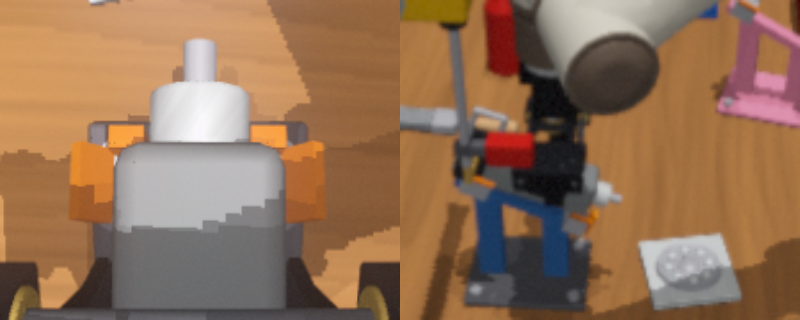

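>>> arm_command --pt "0 0 -0.002 0 -0.5" --pt "0 0 -0.004 0 -0.5" --pt "0 0 -0.006 0 -0.5" --pt "0 0 -0.007 0 -0.5" --pt "0 0 -0.008 0 -0.5" --pt "0 0 -0.009 0 -0.5" --pt "0 0 -0.009 0 -0.5"

```text
time_s: 11.68
position: [541.0, 48.9, 156.7]
ee_rot: [3.141, 0.001, -3.096]
contact_force: [0.6, 0.2, -1.0]
finger_gap: 45.7
```

```bash
python3 tilt.py w7
```

```text
[541.   48.9 156.7] [ 0.6  0.2 -1. ] [-0.1 -0.7 -0.1] 45.69927614431199
-72 -33.8; -66 -31.4; -60 -18.6; -54 -16.1; -48 -4.3; -42 0.6; -36 3.2; -30 5.8; -24 8.5; -18 11.0; -12 13.4;
```

>>> arm_command --pt "0 0 -0.001 0 -0.5" --pt "-0.001 0 -0.002 0 -0.5" --pt "-0.002 0 -0.0028 0 -0.5" --pt "-0.002 0 -0.0028 0 -0.5" --force 15

```text
time_s: 12.22
position: [540.4, 48.8, 155.4]
ee_rot: [3.142, 0.005, -3.095]
contact_force: [3.5, -1.9, 5.3]
finger_gap: 46.0
```

```bash
python3 tilt.py w8
```

```text
[540.4  48.8 155.4] [ 3.5 -1.9  5.3] [-0.3 -0.8 -0. ] 45.95017068281521
-72 -34.6; -66 -32.2; -60 -19.4; -54 -16.7; -48 -4.8; -42 0.2; -36 2.9; -30 5.6; -24 8.2; -18 11.0; -12 13.4;
```

>>> arm_command --pt "0 0 0 0 0.1" --pt "0 0 0 0 0.15" --pt "0 0 0 0 0.25" --pt "0 0 0 0 0.4" --pt "0 0 0 0 0.5" --pt "0 0 0 0 0.5" --force 3

```text
time_s: 13.02
position: [538.5, 48.6, 153.7]
ee_rot: [-3.142, -0.0, -3.096]
contact_force: [-0.7, -0.1, -0.4]
finger_gap: 64.1
```

```bash
python3 tilt.py w9
```

```text
[538.5  48.6 153.7] [-0.7 -0.1 -0.4] [-0.1 -0.  -0. ] 64.12877794719864
-72 -33.2; -66 -31.3; -60 -18.4; -54 -15.8; -48 -12.0; -42 1.1; -36 3.8; -30 6.5; -24 9.1; -18 11.7; -12 14.1;
```

>>> arm_command --pt "0 0 0.015 0 0.5" --pt "-0.005 0 0.045 0 0.5" --pt "-0.02 0 0.1 0 0.5" --pt "-0.03 0 0.16 0 0.5" --pt "-0.03 0.01 0.22 0 0.5" --pt "-0.02 0.03 0.27 -1.3 0.5" --pt "-0.01 0.05 0.296 -2.6 0.5" --pt "-0.01 0.05 0.296 -2.6 0.5" --pt "-0.01 0.05 0.296 -2.6 0.5"

```text
time_s: 14.2
position: [527.8, 98.3, 449.1]
ee_rot: [-3.141, -0.002, -3.141]
contact_force: [0.2, 0.7, 0.4]
finger_gap: 65.6
```

```bash
python3 - <<'E'
from h import *
np.set_printoptions(suppress=True,precision=1,linewidth=200)
p,d,c,o=snap('wrist','w10'); P=cloud(c,d,o); print(o['position'],np.degrees(o['ee_rot']),o['contact_force'])
hsv=cv2.cvtColor(p,cv2.COLOR_RGB2HSV); H,S,V=[hsv[...,i].astype(int) for i in range(3)]
# grinder body: top-surface points in rest frame
a=np.radians(24);yw=np.radians(2.6)
Rz=np.array([[np.cos(yw),-np.sin(yw),0],[np.sin(yw),np.cos(yw),0],[0,0,1]]);Ry=np.array([[np.cos(a),0,-np.sin(a)],[0,1,0],[np.sin(a),0,np.cos(a)]])
R=Rz@Ry; q=(P.reshape(-1,3)-[553.5,49.2,155])@R
m=(abs(q[:,1])<40)&(q[:,0]>-100)&(q[:,0]<130)&(q[:,2]>-30)&(q[:,2]<100); q=q[m]
t=q[abs(q[:,2]-24)<6]; t=t[(abs(t[:,1])<26)&(t[:,0]>-75)]
A=np.c_[t[:,:2],np.ones(len(t))]; f=np.linalg.lstsq(A,t[:,2],rcond=None)[0]; print('plane deg',np.degrees(f[:2]),f[2])
t=t[abs(t[:,2]-A@f)<3]; print('x ext',np.percentile(t[:,0],[.5,99.5]),'y ext',np.percentile(t[:,1],[1,99]))
for x in(-40,-20,0,20,40): s=t[abs(t[:,0]-x)<5][:,1]; print(x,np.percentile(s,[2,98]).mean().round(1) if len(s)>5 else None,end=' ')
b=q[(q[:,2]>45)&(abs(q[:,1])<30)]; print('\nbail',len(b),np.median(b,0),b.min(0),b.max(0))
n=q[(q[:,0]<-64)&(abs(q[:,1])<12)]; print('nose',n[:,0].min())
hm=((H<6)|(H>174))&(S>170)&(V>80)&(P[...,2]>300)&(P[...,2]<370); hm[:, :350]=0
q=P[hm]; print('handle',len(q),np.median(q,0),q.min(0),q.max(0))
p2,d2,c2,_=snap('side','s10')
v=np.hstack([cv2.resize(p[120:300,150:450],(400,240)),cv2.resize(p2[110:275,150:425],(400,240))]); cv2.imwrite('pics/v10.png',v[:,:,::-1])
E
```

```text
[527.8  98.3 449.1] [-180.    -0.1 -180. ] [0.2 0.7 0.4]
plane deg [ 0.4 -0.3] 22.696936710750478
x ext [-57.2  98.6] y ext [-21.   21.5]
-40 0.4 -20 -0.1 0 0.4 20 0.3 40 -0.1 
bail 204 [80.6  0.4 66.1] [63.8 -4.  45.4] [98.7  4.  68.6]
nose -93.98644061625124
handle 653 [538.2 218.6 355.3] [533.  211.4 333.1] [552.9 233.3 359.6]
```

View pics/v10.png

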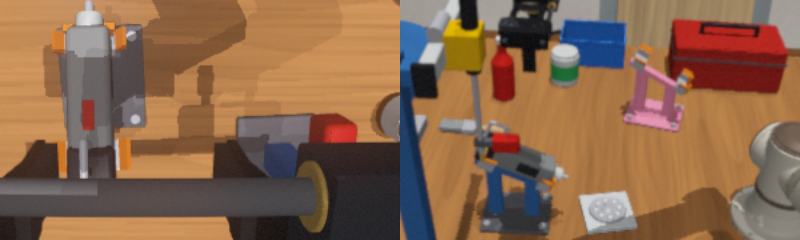

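```bash
python3 - <<'E'
from h import *
np.set_printoptions(suppress=True,precision=1,linewidth=200)
for f,n in(('top0','top'),('s10','side'),('side0','side')):
    z=np.load(f+'.npz'); Q=cloud(optics.get_calibration(n),z['d']).reshape(-1,3)
    r=Q[(Q[:,2]>470)&(Q[:,2]<560)&(Q[:,0]>600)&(Q[:,0]<670)&(Q[:,1]<200)&(Q[:,1]>-100)]
    for y in range(-80,200,40):
        s=r[abs(r[:,1]-y)<20]
        if len(s)>5: print(f,y,len(s),np.percentile(s,[3,50,97],axis=0)[:,[0,2]].ravel())
    if len(r)>20:
        k=np.polyfit(r[:,1],r[:,0],1); print('rail deg',np.degrees(np.arctan(k[0])))
    g=Q[(Q[:,2]>375)&(Q[:,2]<470)&(abs(Q[:,0]-597)<20)&(abs(Q[:,1]-225)<40)]; print('shank',len(g),np.percentile(g,[3,50,97],axis=0).ravel() if len(g) else '')
    g=Q[(Q[:,2]>295)&(Q[:,2]<330)&(abs(Q[:,0]-597)<25)&(abs(Q[:,1]-200)<50)]; print('claw',len(g),np.percentile(g,[3,50,97],axis=0).ravel() if len(g) else '')
    b=Q[(Q[:,2]>225)&(Q[:,2]<275)&(abs(Q[:,0]-604)<40)&(abs(Q[:,1]-51)<15)]; print('bail',len(b),np.percentile(b,[3,50,97],axis=0).ravel() if len(b) else '')
E
```

```text
top0 -40 39 [639.6 507.5 648.1 548.8 667.8 552.7]
top0 0 126 [641.1 511.1 649.9 540.7 664.6 546.3]
top0 40 113 [639.4 516.7 647.5 540.7 662.3 545.1]
top0 80 119 [637.8 511.5 645.6 540.8 661.  546.2]
top0 120 120 [636.  518.3 644.  540.8 659.4 544.9]
top0 160 120 [634.  513.  641.9 540.4 657.9 545.3]
rail deg -2.42346872822142
shank 13 [594.2 222.6 387.1 595.5 225.  408.6 598.2 230.5 440.3]
claw 22 [596.5 188.8 304.1 598.4 205.3 310.2 602.1 223.9 321.3]
bail 0 
s10 -40 49 [637.  502.2 638.6 537.1 646.3 551.9]
s10 0 35 [636.6 510.3 639.2 531.5 642.8 549.4]
s10 80 16 [649.8 541.9 654.4 542.8 657.9 543.8]
s10 120 51 [637.8 541.6 648.3 542.6 655.9 543.7]
s10 160 68 [631.7 530.8 637.9 542.1 653.3 543.6]
rail deg 0.6907103519484536
shank 157 [592.5 226.1 378.  596.1 229.9 425.5 601.5 233.  467.6]
claw 40 [593.2 196.8 305.2 596.2 227.6 314.1 600.6 231.4 328.6]
bail 72 [586.5  49.6 229.7 612.5  53.7 246.9 632.8  58.6 258. ]
side0 -40 46 [636.9 502.9 638.6 539.4 646.2 551.5]
side0 0 38 [637.8 507.4 639.4 529.7 642.  543. ]
side0 80 17 [649.3 541.7 654.  542.6 657.8 543.6]
side0 120 49 [638.9 541.7 649.  542.8 656.1 544.3]
side0 160 71 [631.7 531.  637.4 542.1 652.8 543.9]
rail deg 0.6627629224360682
shank 156 [592.5 225.5 379.1 596.1 230.1 424.9 601.6 233.2 467. ]
claw 39 [593.  198.  305.7 595.9 228.9 313.8 600.4 231.4 329.2]
bail 0
```

>>> arm_command --pt "-0.03 0.03 0 1 0.5" --pt "-0.055 0.07 0 2.5 0.5" --pt "-0.058 0.11 -0.02 2.5 0.5" --pt "-0.058 0.123 -0.06 2.5 0.5" --pt "-0.058 0.123 -0.1 2.5 0.5" --pt "-0.058 0.123 -0.104 2.5 0.5" --pt "-0.058 0.123 -0.104 2.5 0.5" --pt "-0.04 0.1233 -0.104 2.5 0.5" --pt "-0.015 0.1233 -0.104 2.5 0.5" --pt "0.0 0.1233 -0.104 2.5 0.5" --pt "0.004 0.1233 -0.104 2.5 0.5" --pt "0.004 0.1233 -0.104 2.5 0.5" --force 25

```text
time_s: 15.8
position: [532.7, 221.8, 345.8]
ee_rot: [-3.142, -0.0, -3.098]
contact_force: [-0.3, -0.2, 0.9]
finger_gap: 65.5
```

```bash
python3 - <<'E'
from h import *
np.set_printoptions(suppress=True,precision=1,linewidth=200)
o=telemetry.get_obs(); print(o['position'],np.degrees(o['ee_rot']),o['contact_force'])
p,d,c,o=snap('wrist','w11'); p2,d2,c2,_=snap('side','s11')
v=np.hstack([cv2.resize(p,(400,300)),cv2.resize(p2[70:250,120:360],(400,300))]); cv2.imwrite('pics/v11.png',v[:,:,::-1])
P=cloud(c2,d2); hs=cv2.cvtColor(p2,cv2.COLOR_RGB2HSV).astype(int)
hm=((hs[...,0]<6)|(hs[...,0]>174))&(hs[...,1]>170)&(P[...,1]>150); q=P[hm]; print(len(q),np.percentile(q,[2,50,98],axis=0) if len(q) else '')
E
```

```text
[532.7 221.8 345.8] [-180.    -0.  -177.5] [-0.3 -0.2  0.9]
17 [[551.2 161.8 413.5]
 [559.5 238.  477.6]
 [572.  240.6 489.2]]
```

View pics/v11.png

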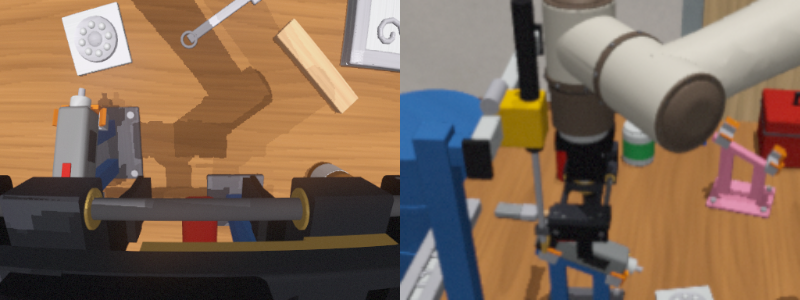

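>>> arm_command --pt "0 0 0 0 0" --pt "0 0 0 0 -0.8" --pt "0 0 0 0 -0.8" --pt "0 0 0 0 -0.8" --pt "0 0 0 0 -0.8" --pt "0 0 0 0 -0.8"

```text
time_s: 16.65
position: [532.5, 222.0, 345.7]
ee_rot: [3.141, 0.0, -3.098]
contact_force: [0.4, 1.6, 0.6]
finger_gap: 21.7
```

>>> arm_command --pt "0 0 -0.01 0 -0.8" --pt "0 0 -0.025 0 -0.8" --pt "0 0 -0.04 0 -0.8" --pt "0 0 -0.055 0 -0.8" --pt "0 0 -0.07 0 -0.8" --pt "0 0 -0.08 0 -0.8" --pt "0 0 -0.082 0 -0.8" --pt "0 0 -0.082 0 -0.8"

```text
time_s: 17.65
position: [532.6, 221.9, 263.8]
ee_rot: [-3.141, 0.0, -3.098]
contact_force: [0.2, 0.6, 3.2]
finger_gap: 21.5
```

```bash
cat > hk.py <<'E'
from h import *
import sys
np.set_printoptions(suppress=True,precision=1,linewidth=200)
o=telemetry.get_obs(); print(o['time_s'],o['position'],np.degrees(o['ee_rot']),o['contact_force'],o['finger_gap'])
for n in('side','top'):
    p,d,c,_=snap(n,sys.argv[1]+n); Q=cloud(c,d).reshape(-1,3); t=o['position']
    for nm,zr,xr,yr in(('shank',(t[2]+22,t[2]+110),(t[0]+45,t[0]+90),(t[1]-20,t[1]+25)),('claw',(t[2]-50,t[2]-18),(t[0]+45,t[0]+90),(t[1]-45,t[1]+15)),('bail',(222,262),(575,645),(38,66))):
        g=Q[(Q[:,2]>zr[0])&(Q[:,2]<zr[1])&(Q[:,0]>xr[0])&(Q[:,0]<xr[1])&(Q[:,1]>yr[0])&(Q[:,1]<yr[1])]
        if len(g)>3: print(n,nm,len(g),np.percentile(g,[3,50,97],axis=0).ravel())
E
python3 hk.py a
```

```text
17.65 [532.6 221.9 263.8] [-180.     0.  -177.5] [0.2 0.6 3.2] 21.456785881450497
side shank 120 [592.6 224.5 290.7 596.3 228.  332.1 602.  231.4 371.8]
side claw 28 [594.  199.8 222.7 596.  226.5 229.1 599.7 230.5 243.2]
side bail 57 [597.5  49.5 225.6 621.   54.6 249.1 633.9  57.7 259.1]
top claw 7 [596.8 188.3 219.3 599.4 191.8 230.8 604.  197.4 238.6]
top bail 21 [588.6  50.  234.  608.9  50.6 248.6 633.5  54.7 259.5]
```

>>> arm_command --pt "0.001 -0.02 0 0 -0.8" --pt "0.002 -0.045 0 0 -0.8" --pt "0.003 -0.07 0 0 -0.8" --pt "0.004 -0.095 0.002 0 -0.8" --pt "0.005 -0.11 0.004 0 -0.8" --pt "0.005 -0.115 0.0044 0 -0.8" --pt "0.005 -0.115 0.0044 0 -0.8"

```text
time_s: 18.62
position: [537.7, 106.5, 268.4]
ee_rot: [-3.141, 0.001, -3.098]
contact_force: [2.0, -0.5, 2.8]
finger_gap: 21.5
```

```bash
python3 hk.py b; python3 - <<'E'
import cv2,numpy as np
a=cv2.imread('pics/bside.png')[140:230,180:270]; b=cv2.imread('pics/btop.png')[130:200,190:280]
cv2.imwrite('pics/v12.png',np.hstack([cv2.resize(a,(400,400)),cv2.resize(b,(400,400))]))
E
```

```text
18.625 [537.7 106.5 268.4] [-180.     0.  -177.5] [ 2.  -0.5  2.8] 21.520256004718842
side shank 104 [598.1 108.  294.9 601.9 113.  336.9 607.4 115.5 375.9]
side claw 26 [598.7  80.5 228.  601.6 109.2 235.1 606.3 114.8 249.1]
side bail 33 [605.5  48.3 222.5 626.1  54.4 240.2 635.7  58.9 257.1]
top bail 22 [594.3  46.1 224.9 612.7  52.6 250.1 637.   56.9 258. ]
```

View pics/v12.png

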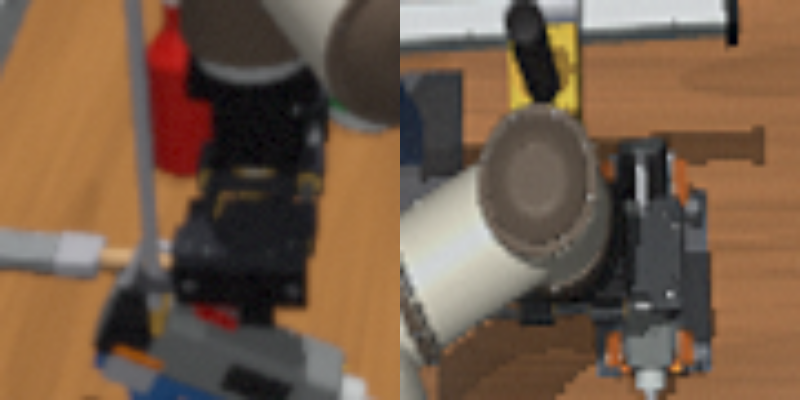

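>>> arm_command --pt "0.0002 -0.005 0 0 -0.8" --pt "0.0004 -0.009 0 0 -0.8" --pt "0.0006 -0.012 0 0 -0.8" --pt "0.0007 -0.014 0 0 -0.8" --pt "0.0008 -0.016 0 0 -0.8" --pt "0.0009 -0.018 0 0 -0.8" --pt "0.001 -0.02 0 0 -0.8"

```text
time_s: 19.6
position: [538.6, 86.8, 268.2]
ee_rot: [3.142, 0.0, -3.098]
contact_force: [0.3, 1.4, 3.5]
finger_gap: 21.6
```

>>> arm_command --pt "0.0001 -0.002 0 0 -0.8" --pt "0.0002 -0.005 0 0 -0.8" --pt "0.0003 -0.008 0 0 -0.8" --pt "0.0004 -0.011 0 0 -0.8" --pt "0.0006 -0.014 0 0 -0.8" --pt "0.0007 -0.017 0 0 -0.8" --pt "0.0008 -0.0195 0 0 -0.8" --pt "0.0008 -0.0195 0 0 -0.8"

```text
time_s: 20.6
position: [539.4, 67.0, 268.2]
ee_rot: [-3.141, 0.0, -3.098]
contact_force: [3.2, -0.1, 2.6]
finger_gap: 21.5
```

```bash
python3 hk.py c
```

```text
20.6 [539.4  67.  268.2] [-180.     0.  -177.5] [ 3.2 -0.1  2.6] 21.51434001213611
side shank 99 [599.6  68.7 294.5 603.6  73.1 336.7 609.   76.3 374.6]
side claw 60 [589.1  45.  221.6 602.1  54.6 234.8 626.8  74.4 248.3]
side bail 61 [589.1  45.3 222.9 620.3  54.2 234.  635.9  58.4 256.6]
```

>>> arm_command --pt "0 0 0.002 0 -0.8" --pt "0 0 0.004 0 -0.8" --pt "0 0 0.006 0 -0.8" --pt "0 0 0.008 0 -0.8" --pt "0 0 0.01 0 -0.8" --pt "0 0 0.011 0 -0.8" --pt "0 0 0.011 0 -0.8"

```text
time_s: 21.58
position: [539.3, 67.4, 279.3]
ee_rot: [3.142, 0.0, -3.098]
contact_force: [2.8, -0.1, 3.2]
finger_gap: 21.3
```

>>> arm_command --pt "0 0 0.0005 0 -0.8" --pt "0 0 0.001 0 -0.8" --pt "0 0 0.0015 0 -0.8" --pt "0 0 0.002 0 -0.8" --pt "0 0 0.002 0 -0.8"

```text
time_s: 22.2
position: [539.2, 67.4, 280.6]
ee_rot: [3.142, -0.001, -3.098]
contact_force: [4.2, -0.7, 0.1]
finger_gap: 21.6
```

>>> arm_command --pt "0 0 0 0 -0.4" --pt "0 0 0 0 -0.2" --pt "0 0 0 0 0.0" --pt "0 0 0 0 0.2" --pt "0 0 0 0 0.2" --force 5

```text
time_s: 22.82
position: [539.2, 67.4, 281.1]
ee_rot: [3.142, -0.0, -3.098]
contact_force: [0.3, 0.7, -0.7]
finger_gap: 50.3
```

>>> arm_command --pt "-0.005 0 0 0 0.2" --pt "-0.02 0 0.0 0 0.2" --pt "-0.045 0 0.0 0 0.2" --pt "-0.08 0 0.02 0 0.2" --pt "-0.11 -0.03 0.04 0 0.2" --pt "-0.13 -0.09 0.06 0 0.2" --pt "-0.13 -0.15 0.06 0 0.2" --pt "-0.13 -0.21 0.06 0 0.2" --pt "-0.13 -0.25 0.06 0 0.2" --pt "-0.13 -0.25 0.06 0 0.2"

```text
time_s: 24.08
position: [408.0, -184.3, 340.9]
ee_rot: [3.141, -0.001, -3.102]
contact_force: [0.6, 0.1, 0.5]
finger_gap: 52.2
```

```bash
python3 - <<'E'
from h import *
np.set_printoptions(suppress=True,precision=1,linewidth=200)
o=telemetry.get_obs(); print(o['time_s'],o['position'],o['contact_force'])
V=[]
for n in('side','top'):
    p,d,c,_=snap(n,'f'+n); P=cloud(c,d); Q=P.reshape(-1,3); hs=cv2.cvtColor(p,cv2.COLOR_RGB2HSV).astype(int)
    hm=((hs[...,0]<6)|(hs[...,0]>174))&(hs[...,1]>170)&(P[...,2]>240)&(P[...,2]<360)&(P[...,1]>20)&(P[...,1]<120)&(P[...,0]>500)&(P[...,0]<620); q=P[hm]
    if len(q): print(n,'handle',len(q),np.percentile(q,[2,50,98],axis=0).ravel())
    b=Q[(Q[:,2]>222)&(Q[:,2]<262)&(Q[:,0]>575)&(Q[:,0]<645)&(Q[:,1]>38)&(Q[:,1]<62)]; print('bail',len(b),np.percentile(b,[3,50,97],axis=0).ravel())
    s=Q[(Q[:,2]>310)&(Q[:,2]<420)&(Q[:,0]>585)&(Q[:,0]<620)&(Q[:,1]>50)&(Q[:,1]<90)]; print('shank',len(s),np.percentile(s,[3,50,97],axis=0).ravel() if len(s) else '')
    V.append(p)
v=np.hstack([cv2.resize(V[0][130:280,170:320],(400,400),interpolation=2),cv2.resize(V[1][110:210,190:290],(400,400),interpolation=2)]); cv2.imwrite('pics/v13.png',v[:,:,::-1])
E
```

```text
24.075 [ 408.  -184.3  340.9] [0.6 0.1 0.5]
side handle 154 [540.7  66.8 274.1 560.5  78.  291.5 581.8  82.  298.5]
bail 75 [586.5  50.3 223.7 602.7  55.1 244.2 633.5  60.4 259.5]
shank 130 [599.6  69.7 313.7 603.5  73.4 368.1 608.9  77.5 417.6]
top handle 56 [542.2  59.6 287.8 561.7  67.4 294.  584.5  75.6 299.9]
bail 37 [587.3  38.6 223.3 608.3  50.3 248.5 639.2  58.6 259.7]
shank 17 [600.2  65.9 319.1 601.7  69.7 370.7 604.   74.4 411. ]
```

View pics/v13.png

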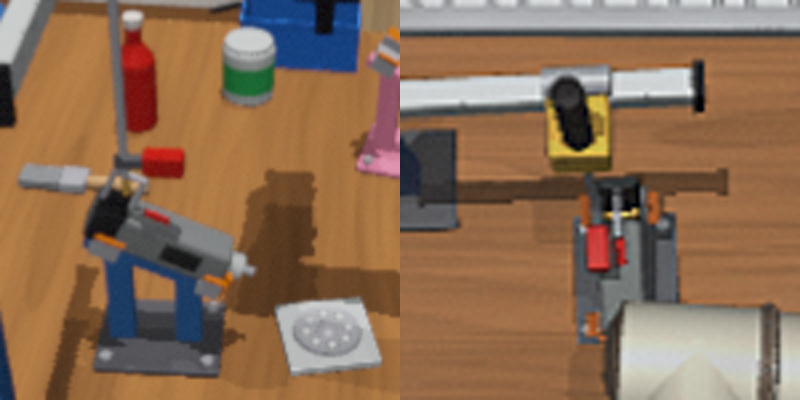

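```bash
python3 -c "
from station import hand_in; hand_in()"
```

```text
the job is handed in; nothing more can be done
```

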